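# Sound the lowest and then the highest pipe on the voicing chest

## Task

Check two notes on the organ builder's voicing chest: with the fingertips gently press down the key in front of the tallest pipe, hold it down for about a second and let it come back up, then do the same with the key in front of the shortest pipe, and withdraw. Do not press the other two keys, and leave the pipes and the things lying around where they are; nothing is to be picked up.

Things in the scene. Friction and masses are not known exactly. Their poses are not given: they have to be found in the camera images.
- chest: the fixed wooden voicing chest on the bench, 250 mm deep (its x) by 342 mm wide (its y); origin at the centre of its underside on the bench top; its -x side (the key side) faces roughly to the robot, its yaw varies. Two side cheeks, 88 mm high, close its ends. Four notes stand side by side on it, 70 mm apart along its y, in an order that varies; each note is one key with its own pipe standing straight behind it (towards the chest's +x).
- note1: fixed note unit of the tallest pipe: the deck, hinge rail, pipe socket and key. Origin at bench level (z = 0); x, y axes as the chest's. In its frame the key's hinge is at x = +20 mm and the pipe's axis at x = +85 mm, both y = 0
- key1_touch (a point): spot to press on the top face of the key that belongs to the tallest pipe, 17 mm from the key's free front end, on its centre line, about 90 mm above the bench. The key is a flat pale wooden bar with a white cover, 122 mm long, 30 mm wide, 14 mm thick, lying along the chest's x, hinged at its rear end; the keys are alike, with 40 mm of free space between neighbours
- key1 (a joint): angle of the key of the tallest pipe in rad: 0 at rest (level), grows as the front end is pressed down, stop at 0.135 (14 mm down at the touch spot). Springs back by itself: about 2 N at the touch spot to start it, 5 N at the stop. The note sounds from about 0.075 (8 mm down)
- note2: fixed note unit of the second tallest pipe: the deck, hinge rail, pipe socket and key. Origin at bench level (z = 0); x, y axes as the chest's. In its frame the key's hinge is at x = +20 mm and the pipe's axis at x = +85 mm, both y = 0
- key2_touch (a point): spot to press on the top face of the key that belongs to the second tallest pipe, 17 mm from the key's free front end, on its centre line, about 90 mm above the bench. The key is a flat pale wooden bar with a white cover, 122 mm long, 30 mm wide, 14 mm thick, lying along the chest's x, hinged at its rear end; the keys are alike, with 40 mm of free space between neighbours
- key2 (a joint): angle of the key of the second tallest pipe in rad: 0 at rest (level), grows as the front end is pressed down, stop at 0.135 (14 mm down at the touch spot). Springs back by itself: about 2 N at the touch spot to start it, 5 N at the stop. The note sounds from about 0.075 (8 mm down)
- note3: fixed note unit of the second shortest pipe: the deck, hinge rail, pipe socket and key. Origin at bench level (z = 0); x, y axes as the chest's. In its frame the key's hinge is at x = +20 mm and the pipe's axis at x = +85 mm, both y = 0
- key3_touch (a point): spot to press on the top face of the key that belongs to the second shortest pipe, 17 mm from the key's free front end, on its centre line, about 90 mm above the bench. The key is a flat pale wooden bar with a white cover, 122 mm long, 30 mm wide, 14 mm thick, lying along the chest's x, hinged at its rear end; the keys are alike, with 40 mm of free space between neighbours
- key3 (a joint): angle of the key of the second shortest pipe in rad: 0 at rest (level), grows as the front end is pressed down, stop at 0.135 (14 mm down at the touch spot). Springs back by itself: about 2 N at the touch spot to start it, 5 N at the stop. The note sounds from about 0.075 (8 mm down)
- note4: fixed note unit of the shortest pipe: the deck, hinge rail, pipe socket and key. Origin at bench level (z = 0); x, y axes as the chest's. In its frame the key's hinge is at x = +20 mm and the pipe's axis at x = +85 mm, both y = 0
- key4_touch (a point): spot to press on the top face of the key that belongs to the shortest pipe, 17 mm from the key's free front end, on its centre line, about 90 mm above the bench. The key is a flat pale wooden bar with a white cover, 122 mm long, 30 mm wide, 14 mm thick, lying along the chest's x, hinged at its rear end; the keys are alike, with 40 mm of free space between neighbours
- key4 (a joint): angle of the key of the shortest pipe in rad: 0 at rest (level), grows as the front end is pressed down, stop at 0.135 (14 mm down at the touch spot). Springs back by itself: about 2 N at the touch spot to start it, 5 N at the stop. The note sounds from about 0.075 (8 mm down)
- pipe1: the tallest organ pipe: loose plain metal pipe standing upright in its socket behind its key, 195 mm tall, 36 mm in diameter, its foot (18 mm thick) 28 mm deep in a wooden ring; origin at the centre of its underside, 60 mm above the bench, z up along the pipe
- pipe2: the second tallest organ pipe: loose plain metal pipe standing upright in its socket behind its key, 160 mm tall, 31 mm in diameter, its foot (18 mm thick) 28 mm deep in a wooden ring; origin at the centre of its underside, 60 mm above the bench, z up along the pipe
- pipe3: the second shortest organ pipe: loose plain metal pipe standing upright in its socket behind its key, 128 mm tall, 26 mm in diameter, its foot (18 mm thick) 28 mm deep in a wooden ring; origin at the centre of its underside, 60 mm above the bench, z up along the pipe
- pipe4: the shortest organ pipe: loose plain metal pipe standing upright in its socket behind its key, 98 mm tall, 22 mm in diameter, its foot (18 mm thick) 28 mm deep in a wooden ring; origin at the centre of its underside, 60 mm above the bench, z up along the pipe
- cone: brass tuning cone standing loose on the bench left of the chest (chest's +y), 48 mm wide at the foot, 95 mm tall; origin at the centre of its underside
- jar: small glass jar with steel lid standing loose on the bench right of the chest (chest's -y), 56 mm wide, 75 mm tall; origin at the centre of its underside
- driver: screwdriver lying loose on the bench in front of the keys, 190 mm long, roughly across the chest's front; origin about at its middle on the bench, handle to its own -x
Things that resemble listed ones, but are neither listed nor needed, are in the scene too. What is shaped like the pipe2 but blue, green or yellow is not meant.

How it is judged:
By the outcome, as a careful person would: the job done as asked, in the order asked, and still so for the second after the job is handed in, with the robot touching nothing.
It also fails if it takes over 40 s, if anything falls off the work surface, if the arm or the gripper's body presses on something with over 40 N, if the wrist force passes 120 N, or if a joint passes its speed limit or range.

## Robot

A 6-joint arm with a two-finger parallel gripper is mounted at the origin on the work surface. World frame = base frame: x ahead of the robot, y to its left, z up, the work surface at z = 0. Lengths are in mm, angles in rad, forces in N, time in s.
With the tool pointing down it reaches from about 350 to 875 mm from the base axis. Payload 4.2 kg.
Tool frame: the origin (TCP) lies on the centre line of the jaws, within the pads' length; the fingertips stand r.tcp_to_tips ahead of it and the grasp point (between the pads) lies 11 mm behind it (r.tcp_to_tips is the distance from the TCP to the fingertips, in mm); z points along the fingers, y is the line along which they close (so a half turn about z gives the same grasp; the last joint's range is limited). The gripper opens to 87 mm and grips with 3 to 60 N. Pads are 19 mm wide; open, the fingers measure 117 mm over their backs; the gripper's body (75 mm by 190 mm) begins 51 mm behind the grasp point.
Start: joints at [-1.043, 0.385, 0.008, 0, -1.194, -0.259], TCP at [166.001, -602.53, 230.55] pointing down, gripper open.
Joint ranges: [-3.14, 3.14], [-1.21, 2.06], [-1.07, 1.41], [-3.16, 2.05], [-2.99, -0.16], [-3.1, 3.1]. Speed limits (rad/s): [2.79, 2.79, 3.14, 3.14, 3.14, 3.14].

## Interface

Orientations are given as a unit quaternion [w, x, y, z].
In Python, from rig import monitor, cams, ticket, models, r gives the robot as it stands.
- The arm moves only by the shell command python3 -m inch 'ROWS' [OPENING] [FORCE]. ROWS is JSON, a list of rows, each an object of numbers: "tx", "ty", "tz": the shift along the tool's x, y, z in units of 25 mm (1.0 is 25 mm); "twist": the turn about the tool's z in units of 6 degrees (1.0 is 6 degrees). In form: [{"tx": .., "ty": .., "tz": .., "twist": ..}, ...]. A call has 1 to 10 rows; each row is the pose to reach, as a shift and turn from the pose commanded when the call began, along the tool's axes at that moment; what a row does not reach only later rows make up. A row lasts 1/12 s, in which the tool goes at most 41.7 mm and 7.16 degrees, less where a joint would pass 70% of its speed; a pose out of reach is approached as far as the arm can. A call with a gripper value outside its range is refused whole. OPENING is the gripper's target within -1 to 1 (shut at 1, half-way at 0, fully open at -1), set as the call begins (- or left out, the last holds). The fingers move at their own pace and stop on an object; FORCE is the grip in N (left out, the last holds). Time passes only in rows, so rows that repeat a pose let the fingers close. It gives the time, the measured TCP pose, the force, the opening and the grip force at its end, in the units of the state.
- monitor.read_state(): the state, without advancing time (a new reading comes with each control period).
- cams.read_camera(name): name is "scene" or "top"; returns a dict with "color" (400x640x3 uint8, blue, green, red), "K" (3x3 intrinsics, pixels), "xyz" and "rotation" of the camera in the world. Camera axes: x right, y down, z forward; pixel columns grow to the right and rows downward; lengths in mm; the calibration is good to about 2 mm. A picture is of the moment at which its call begins. There is no depth.
- ticket.job_done(): hands the job in; it is judged then, once.
Trained networks look in the newest picture that a camera, given by its name, has taken for a name from the list of things; names that differ only in an ending like _2 or _b are one class to them, and where a whole thing is asked for, a point or a joint stands for the part that bears it (a point fixed in the world has none). Each returns a list of dicts, best first, with "score" (0 to 1); they miss things now and then, are a little off and sometimes report something else, mostly with a low value. They report only what shows in the picture. A call takes as long as a camera call. They do not tell look-alikes from the thing itself.
- models.regions_of(camera, name): "pixels" (400x640 bool, what is visible of it).
- models.place_of(camera, name): "at" ([x, y, z] in mm, in world coordinates, good to about 4 mm: a listed point, or the origin of a listed thing).
The state is a dict: "time_s": time; "joints": joint angles; "dq": joint speeds; "tau": joint torques, N m; "tcp_pos": TCP position; "ee_rot": TCP orientation; "force": force on the tool from outside, world axes, zero at the start; "moment": the same for the moment, N m; "gripper_width": finger opening in mm; "grasp_force": force on a finger pad.
Only numpy, scipy, OpenCV 4.12 (cv2) and the standard library are available. Lean on these libraries where they do the work, as an engineer would, in place of code of your own. Each camera call takes 0.05 s, during which the arm holds its last target. There are 200 camera calls.

## Working session

There is one attempt and no reset: what is moved stays moved. The work goes in short steps, Python scripts to look and compute and a shell command to move; the robot and the scene stay as the last step left them, time stands still between calls to the robot, and variables do not carry over. Pictures are saved under pics/ and viewed, at most 10 in all, crops included, and the job is handed in when it is done.

```bash
mkdir -p pics; python3 - <<'E'
from rig import monitor,cams,models,r
import cv2
for c in ("scene","top"):
    d=cams.read_camera(c); cv2.imwrite(f"pics/{c}1.png",d["color"]); print(c,d["xyz"])
    for n in ["chest","key1_touch","key4_touch","pipe1","pipe2","pipe3","pipe4","note1","note4"]:
        print(n,[(round(x["score"],2),[round(v) for v in x["at"]]) for x in models.place_of(c,n)][:5])
print(r.tcp_to_tips, monitor.read_state())
E
```

```text
scene [1465.67444832  422.44798045  696.97649933]
chest [(0.62, [581, -86, -1])]
key1_touch [(0.8, [513, -30, 89])]
key4_touch [(0.88, [528, 34, 88])]
pipe1 [(0.96, [808, -237, -4]), (0.9, [800, -148, -1]), (0.83, [785, -299, -2]), (0.81, [688, -9, 60]), (0.6, [632, -214, 59])]
pipe2 [(0.96, [808, -237, -4]), (0.9, [800, -148, -1]), (0.83, [785, -299, -2]), (0.81, [688, -9, 60]), (0.6, [632, -214, 59])]
pipe3 [(0.96, [808, -237, -4]), (0.9, [800, -148, -1]), (0.83, [785, -299, -2]), (0.81, [688, -9, 60]), (0.6, [632, -214, 59])]
pipe4 [(0.96, [808, -237, -4]), (0.9, [800, -148, -1]), (0.83, [785, -299, -2]), (0.81, [688, -9, 60]), (0.6, [632, -214, 59])]
note1 [(0.83, [591, -53, -5]), (0.81, [608, 18, -1])]
note4 [(0.83, [591, -53, -5]), (0.81, [608, 18, -1])]
top [ 383.38923468   15.99713473 1079.13913607]
chest []
key1_touch [(0.64, [505, -32, 89])]
key4_touch [(0.59, [529, 37, 87]), (0.31, [384, -45, -4])]
pipe1 [(0.92, [804, -234, -1]), (0.82, [788, -304, 3]), (0.78, [673, -76, 59]), (0.72, [638, -211, 59]), (0.7, [803, -149, 1])]
pipe2 [(0.92, [804, -234, -1]), (0.82, [788, -304
[... 534 characters left out ...]
5])]
8.0 {'time_s': 1.0, 'joints': array([-1.04342770e+00,  3.84656103e-01,  7.87070865e-03, -2.98182296e-05,
       -1.19401077e+00, -2.58625281e-01]), 'dq': array([-0.00132909,  0.00077002,  0.00060483,  0.000971  , -0.00225577,
        0.00068759]), 'tau': array([-6.08365408e-04, -3.90480924e+01,  1.87624490e+01,  4.22450021e+00,
        1.54557440e-02, -6.95562562e-06]), 'tcp_pos': array([ 165.98048818, -602.51246578,  230.56067981]), 'ee_rot': array([ 1.28372508e-05, -1.33962238e-01,  9.90986437e-01,  5.23467359e-06]), 'force': array([ 0.00519782, -0.0543818 ,  0.10278727]), 'moment': array([-0.02328954,  0.04185814, -0.01125682]), 'grasp_force': 0.0, 'gripper_width': 86.75131383307101}
```

View pics/scene1.png

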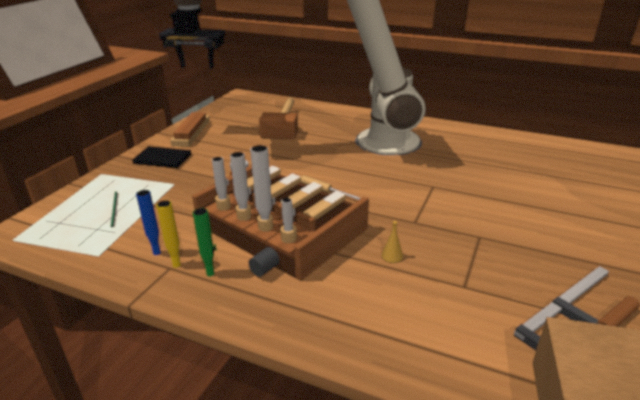

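View pics/top1.png

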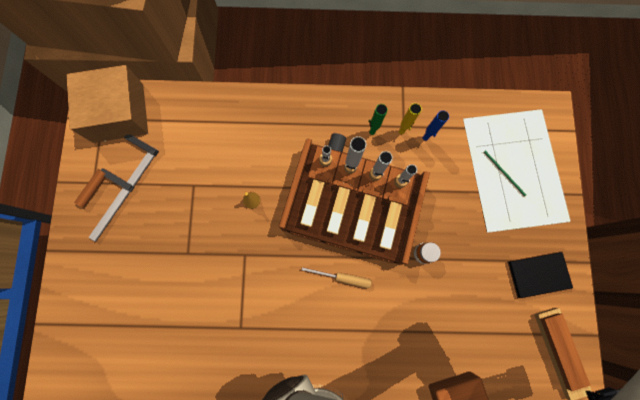

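Scene view, camera facing the robot, so image right is world +y. On the chest from left to right stand pipes with tops at (218,160), (240,155), (262,150, the tallest) and (288,200, the shortest). The top view shows the keys at (312,203), (339,210), (365,217) and (391,225).

Candidates:
- **Tallest pipe:** grey (262,150) is the one. Grey (240,155) is second tallest. The blue (148,220), yellow (170,235) and green (205,240) pipes stand off the chest and are decoys.
- **Shortest pipe:** grey (288,200) is the one, and (218,160) is second shortest.

In the top view that puts key 4 at (312,203) and key 1 at (339,210). I'll check this in one crop with the computed touch spots drawn in.

```bash
cat > h.py <<'E'
import numpy as np
from scipy.spatial.transform import Rotation as R
from rig import monitor
def go(p,yaw=None):
    "units from measured TCP to world point p, and twist to bring tool y onto chest y"
    s=monitor.read_state(); M=R.from_quat(s["ee_rot"],scalar_first=True).as_matrix()
    d=M.T@(np.array(p)-s["tcp_pos"])/25; print("tx ty tz",d.round(2))
    if yaw is not None:
        y=M.T@np.array([-np.sin(yaw),np.cos(yaw),0]); print("twist",round(np.degrees(np.arctan2(-y[0],y[1]))/6,2))
    return s
E
python3 - <<'E'
import numpy as np,cv2
from h import go
from rig import cams
yaw=-0.267; ax=np.array([np.cos(yaw),np.sin(yaw)]); ay=np.array([-ax[1],ax[0]])
# averaged note1/note4 net results and touch net results
n1=np.mean([[593,-54],[591,-53]],0); n4=np.mean([[612,16],[608,18]],0)
t1=np.mean([[513,-30],[505,-32],n1-85*ax],0); t4=np.mean([[528,34],[529,37],n4-85*ax],0)
c=(t1+t4)/2; t1,t4=c-35*ay,c+35*ay; print(t1,t4)
tiles=[]
for cam,(u,v,w,h) in (("top",(270,120,180,150)),("scene",(180,130,180,150))):
    d=cams.read_camera(cam); im=cv2.resize(d["color"][v:v+h,u:u+w],None,fx=2.2*2,fy=4.4*.9)[:590]
    im=cv2.resize(d["color"][v:v+h,u:u+w],(400,333),interpolation=cv2.INTER_CUBIC); k=400/w
    for t,col in ((t1,(0,0,255)),(t4,(255,0,0))):
        for q in (np.array([*t,90]),np.array([*(t+170*ax),60])):
            p=d["K"]@(d["rotation"].T@(q-d["xyz"])) if np.shape(d["rotation"])==(3,3) else None
            p=p[:2]/p[2]; cv2.circle(im,tuple(((p-[u,v])*k).astype(int).tolist()),3,col,-1)
    tiles.append(im)
cv2.imwrite("pics/chk.png",np.hstack(tiles)); go([*t1,150],yaw)
E
```

```text
[509.60291286 -30.86773338] [528.07163783  36.6519393 ]Traceback (most recent call last):
  File "<stdin>", line 16, in <module>
TypeError: 'NoneType' object is not subscriptable
```

The camera rotation is a quaternion, so I'll convert it.

```bash
python3 - <<'E'
import numpy as np,cv2
from h import go,R
from rig import cams
yaw=-0.267; ax=np.array([np.cos(yaw),np.sin(yaw)])
t1=np.array([509.6,-30.9]); t4=np.array([528.1,36.7])
tiles=[]
for cam,(u,v,w,h) in (("top",(270,120,180,150)),("scene",(180,130,200,150))):
    d=cams.read_camera(cam); M=R.from_quat(d["rotation"],scalar_first=True).as_matrix()
    k=400/w; im=cv2.resize(d["color"][v:v+h,u:u+w],(400,333),interpolation=cv2.INTER_CUBIC); ky=333/h
    for t,col in ((t1,(0,0,255)),(t4,(255,0,0))):
        for q in (np.array([*t,90]),np.array([*(t+170*ax),88])):
            p=d["K"]@(M.T@(q-d["xyz"])); p=p[:2]/p[2]; print(cam,p.round())
            cv2.circle(im,(int((p[0]-u)*k),int((p[1]-v)*ky)),3,col,-1)
    tiles.append(im)
cv2.imwrite("pics/chk.png",np.hstack(tiles)); go([*t1,230],yaw)
E
```

```text
top [333. 226.]
top [351. 165.]
top [307. 219.]
top [325. 158.]
scene [314. 185.]
scene [265. 216.]
scene [337. 194.]
scene [288. 227.]
tx ty tz [-19.32  18.39   0.02]
twist 5.12
```

View pics/chk.png

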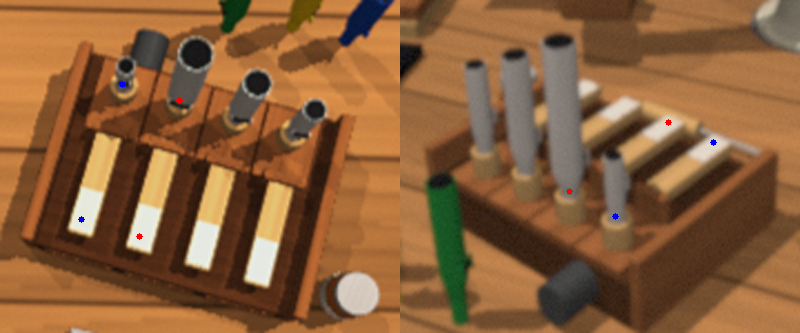

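The crop confirms it: red marks (key 1) lie on the white cover at (139,236) in line with the tallest pipe, and blue marks (key 4) at (81,219) in line with the shortest. Approaching high with the gripper closed.

```bash
python3 -m inch '[{"tx":-1,"ty":1},{"tx":-2,"ty":2},{"tx":-3.1,"ty":3},{"tx":-4.2,"ty":4},{"tx":-5.3,"ty":5},{"tx":-6.4,"ty":6},{"tx":-7.5,"ty":7},{"tx":-8.6,"ty":8},{"tx":-9.7,"ty":9.1},{"tx":-10.6,"ty":10}]' 1 20
python3 -m inch '[{"tx":-1.1,"ty":1.1,"twist":1},{"tx":-2.2,"ty":2.2,"twist":2},{"tx":-3.3,"ty":3.3,"twist":3},{"tx":-4.4,"ty":4.3,"twist":4},{"tx":-5.5,"ty":5.3,"twist":5.12},{"tx":-6.6,"ty":6.3,"twist":5.12},{"tx":-7.6,"ty":7.2,"twist":5.12},{"tx":-8.4,"ty":8.1,"twist":5.12},{"tx":-8.7,"ty":8.4,"twist":5.12},{"tx":-8.7,"ty":8.4,"twist":5.12}]'
python3 - <<'E'
from h import go
s=go([509.6,-30.9,108],-0.267); print(s["force"].round(2),s["gripper_width"])
E
```

```text
tx ty tz [-19.32  18.39   4.9 ]
twist 5.12
[ 0.03 -0.28  0.5 ] 86.97242871167524invalid input
invalid input
```

```bash
python3 -m inch '[{"tx":-1,"ty":1,"tz":0,"twist":0},{"tx":-2,"ty":2,"tz":0,"twist":0},{"tx":-3.1,"ty":3,"tz":0,"twist":0},{"tx":-4.2,"ty":4,"tz":0,"twist":0},{"tx":-5.3,"ty":5,"tz":0,"twist":0},{"tx":-6.4,"ty":6,"tz":0,"twist":0},{"tx":-7.5,"ty":7,"tz":0,"twist":0},{"tx":-8.6,"ty":8,"tz":0,"twist":0},{"tx":-9.7,"ty":9.1,"tz":0,"twist":0},{"tx":-10.6,"ty":10,"tz":0,"twist":0}]' 1 20
```

```text
time_s: 1.98
tcp_pos: [355.9, -289.1, 230.9]
ee_rot: [0.0, -0.134, 0.991, -0.0]
force: [0.5, -0.1, 0.2]
gripper_width: 28.6
grasp_force: 0.0
```

```bash
python3 -m inch '[{"tx":-1.1,"ty":1.1,"tz":0,"twist":1},{"tx":-2.2,"ty":2.2,"tz":0,"twist":2},{"tx":-3.3,"ty":3.3,"tz":0,"twist":3},{"tx":-4.4,"ty":4.3,"tz":0,"twist":4},{"tx":-5.5,"ty":5.3,"tz":0,"twist":5.1},{"tx":-6.6,"ty":6.3,"tz":0,"twist":5.1},{"tx":-7.6,"ty":7.2,"tz":0,"twist":5.1},{"tx":-8.4,"ty":8.1,"tz":0,"twist":5.1},{"tx":-8.7,"ty":8.4,"tz":0,"twist":5.1},{"tx":-8.7,"ty":8.4,"tz":0,"twist":5.1}]'
python3 - <<'E'
from h import go
s=go([509.6,-30.9,108],-0.267); print(s["force"].round(2),s["gripper_width"])
E
```

```text
time_s: 2.82
tcp_pos: [510.1, -29.0, 230.3]
ee_rot: [0.0, 0.131, 0.991, 0.0]
force: [-1.0, 0.2, 0.8]
gripper_width: 0.3
grasp_force: 0.0
tx ty tz [-0.   -0.08  4.89]
twist 0.05
[-0.95  0.21  0.82] 0.3121635751956094
```

```bash
python3 -m inch '[{"tx":0,"ty":-0.08,"tz":1.2,"twist":0},{"tx":0,"ty":-0.08,"tz":2.4,"twist":0},{"tx":0,"ty":-0.08,"tz":3.4,"twist":0},{"tx":0,"ty":-0.08,"tz":4.2,"twist":0},{"tx":0,"ty":-0.08,"tz":4.7,"twist":0},{"tx":0,"ty":-0.08,"tz":4.88,"twist":0},{"tx":0,"ty":-0.08,"tz":4.88,"twist":0},{"tx":0,"ty":-0.08,"tz":4.88,"twist":0}]'
python3 - <<'E'
import cv2,numpy as np
from rig import cams
from h import go
go([509.6,-30.9,108]); 
t=[cv2.resize(cams.read_camera(c)["color"][v:v+150,u:u+180],(400,333),interpolation=cv2.INTER_CUBIC) for c,u,v in (("top",250,120),("scene",220,90))]
cv2.imwrite("pics/near1.png",np.hstack(t))
E
```

```text
time_s: 3.48
tcp_pos: [508.8, -33.4, 109.3]
ee_rot: [0.001, 0.132, 0.991, 0.0]
force: [-0.3, -0.2, 1.0]
gripper_width: 0.6
grasp_force: 0.0
tx ty tz [-0.01  0.11  0.05]
```

View pics/near1.png

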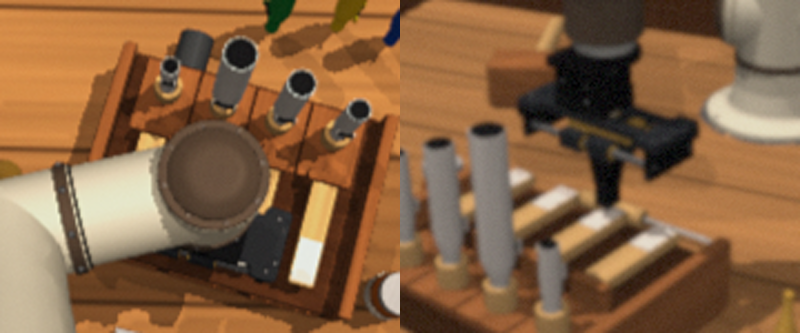

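The right half shows the closed fingertips at (605,205) just above the white cover of the third key, which stands in line with the tallest pipe. Lowering slowly and watching the force.

```bash
python3 -m inch '[{"tx":0,"ty":0.1,"tz":0.2,"twist":0},{"tx":0,"ty":0.1,"tz":0.35,"twist":0},{"tx":0,"ty":0.1,"tz":0.45,"twist":0},{"tx":0,"ty":0.1,"tz":0.55,"twist":0},{"tx":0,"ty":0.1,"tz":0.6,"twist":0},{"tx":0,"ty":0.1,"tz":0.65,"twist":0}]'
```

```text
time_s: 4.08
tcp_pos: [509.1, -30.2, 92.4]
ee_rot: [-0.0, 0.132, 0.991, 0.0]
force: [-1.5, 0.8, 3.8]
gripper_width: 0.8
grasp_force: 1.7
```

```bash
python3 -m inch '[{"tx":0,"ty":0,"tz":0.07,"twist":0},{"tx":0,"ty":0,"tz":0.14,"twist":0},{"tx":0,"ty":0,"tz":0.2,"twist":0},{"tx":0,"ty":0,"tz":0.2,"twist":0}]'
```

```text
time_s: 4.42
tcp_pos: [509.3, -30.3, 87.2]
ee_rot: [0.0, 0.132, 0.991, 0.0]
force: [-1.3, 2.6, 5.6]
gripper_width: 0.4
grasp_force: 2.4
```

```bash
python3 -m inch '[{"tx":0,"ty":0,"tz":0.02,"twist":0},{"tx":0,"ty":0,"tz":0.02,"twist":0},{"tx":0,"ty":0,"tz":0.02,"twist":0},{"tx":0,"ty":0,"tz":0.02,"twist":0},{"tx":0,"ty":0,"tz":0.02,"twist":0},{"tx":0,"ty":0,"tz":0.02,"twist":0},{"tx":0,"ty":0,"tz":0.02,"twist":0},{"tx":0,"ty":0,"tz":0.02,"twist":0},{"tx":0,"ty":0,"tz":0.02,"twist":0},{"tx":0,"ty":0,"tz":0.02,"twist":0}]'
python3 -m inch '[{"tx":0,"ty":0,"tz":-0.2,"twist":0},{"tx":0,"ty":0,"tz":-0.45,"twist":0},{"tx":0,"ty":0,"tz":-0.8,"twist":0},{"tx":0,"ty":0,"tz":-1.2,"twist":0},{"tx":0,"ty":0,"tz":-1.6,"twist":0},{"tx":0,"ty":0,"tz":-1.6,"twist":0}]'
python3 - <<'E'
from h import go
go([528.1,36.7,109],-0.267)
E
```

```text
time_s: 5.25
tcp_pos: [509.3, -30.4, 86.8]
ee_rot: [0.0, 0.132, 0.991, 0.0]
force: [-1.0, 2.1, 4.0]
gripper_width: 0.5
grasp_force: 2.4
time_s: 5.75
tcp_pos: [510.4, -30.5, 129.2]
ee_rot: [0.002, 0.132, 0.991, 0.0]
force: [-0.3, -0.4, -1.0]
gripper_width: 0.4
grasp_force: 0.0
tx ty tz [0.02 2.78 0.81]
twist 0.02
```

```bash
python3 -m inch '[{"tx":0,"ty":0.7,"tz":0,"twist":0},{"tx":0,"ty":1.6,"tz":0,"twist":0},{"tx":0,"ty":2.4,"tz":0,"twist":0},{"tx":0,"ty":2.78,"tz":0,"twist":0},{"tx":0,"ty":2.78,"tz":0.3,"twist":0},{"tx":0,"ty":2.78,"tz":0.6,"twist":0},{"tx":0,"ty":2.78,"tz":0.8,"twist":0},{"tx":0,"ty":2.78,"tz":0.8,"twist":0},{"tx":0,"ty":2.78,"tz":0.8,"twist":0}]'
python3 - <<'E'
import cv2,numpy as np
from rig import cams
from h import go
go([528.1,36.7,87]) 
t=[cv2.resize(cams.read_camera(c)["color"][v:v+150,u:u+180],(400,333),interpolation=cv2.INTER_CUBIC) for c,u,v in (("top",250,120),("scene",220,110))]
cv2.imwrite("pics/near4.png",np.hstack(t))
E
```

```text
time_s: 6.5
tcp_pos: [526.7, 35.7, 106.0]
ee_rot: [-0.001, 0.133, 0.991, -0.001]
force: [0.4, 0.1, -1.0]
gripper_width: 0.4
grasp_force: 0.0
tx ty tz [-0.04  0.05  0.76]
```

View pics/near4.png

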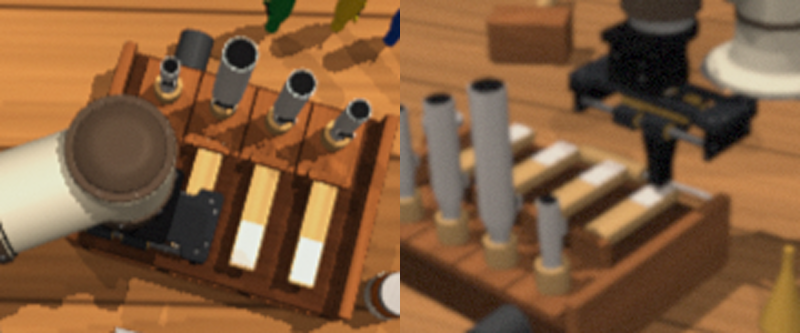

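Key 1 at (600,180) is back level. The fingertips at (657,185) are over the front of the key behind the shortest pipe, so I'll press it.

```bash
python3 -m inch '[{"tx":0,"ty":0.04,"tz":0.15,"twist":0},{"tx":0,"ty":0.04,"tz":0.3,"twist":0},{"tx":0,"ty":0.04,"tz":0.42,"twist":0},{"tx":0,"ty":0.04,"tz":0.5,"twist":0},{"tx":0,"ty":0.04,"tz":0.6,"twist":0},{"tx":0,"ty":0.04,"tz":0.68,"twist":0},{"tx":0,"ty":0.04,"tz":0.76,"twist":0},{"tx":0,"ty":0.04,"tz":0.76,"twist":0}]'
```

```text
time_s: 7.27
tcp_pos: [527.8, 37.6, 87.8]
ee_rot: [0.0, 0.132, 0.991, -0.0]
force: [-1.0, 1.7, 4.1]
gripper_width: 0.4
grasp_force: 2.3
```

```bash
python3 -m inch '[{"tx":0,"ty":0,"tz":0.05,"twist":0},{"tx":0,"ty":0,"tz":0.05,"twist":0},{"tx":0,"ty":0,"tz":0.05,"twist":0},{"tx":0,"ty":0,"tz":0.05,"twist":0},{"tx":0,"ty":0,"tz":0.05,"twist":0},{"tx":0,"ty":0,"tz":0.05,"twist":0},{"tx":0,"ty":0,"tz":0.05,"twist":0},{"tx":0,"ty":0,"tz":0.05,"twist":0},{"tx":0,"ty":0,"tz":0.05,"twist":0},{"tx":0,"ty":0,"tz":0.05,"twist":0}]'
python3 -m inch '[{"tx":0,"ty":0,"tz":-0.2,"twist":0},{"tx":0,"ty":0,"tz":-0.45,"twist":0},{"tx":0,"ty":0,"tz":-0.9,"twist":0},{"tx":0,"ty":0,"tz":-1.8,"twist":0},{"tx":0,"ty":0,"tz":-3,"twist":0},{"tx":0,"ty":0,"tz":-4.2,"twist":0},{"tx":0,"ty":0,"tz":-5,"twist":0}]'
python3 -m inch '[{"tx":1,"ty":0,"tz":-0.3,"twist":0},{"tx":2,"ty":0,"tz":-0.3,"twist":0},{"tx":3,"ty":0,"tz":-0.3,"twist":0},{"tx":4,"ty":0,"tz":-0.3,"twist":0},{"tx":4.4,"ty":0,"tz":-0.3,"twist":0},{"tx":4.4,"ty":0,"tz":-0.3,"twist":0},{"tx":4.4,"ty":0,"tz":-0.3,"twist":0}]'
python3 - <<'E'
import cv2
from rig import cams
cv2.imwrite("pics/end.png",cams.read_camera("scene")["color"])
E
```

```text
time_s: 8.1
tcp_pos: [527.8, 37.6, 86.6]
ee_rot: [0.0, 0.132, 0.991, 0.0]
force: [-0.4, 0.7, 4.4]
gripper_width: 0.7
grasp_force: 2.4
time_s: 8.68
tcp_pos: [527.8, 37.6, 214.1]
ee_rot: [0.001, 0.132, 0.991, 0.0]
force: [1.4, 0.4, -0.0]
gripper_width: 1.0
grasp_force: 0.0
time_s: 9.27
tcp_pos: [421.7, 66.6, 219.4]
ee_rot: [0.0, 0.132, 0.991, 0.0]
force: [0.4, 0.2, 0.2]
gripper_width: 0.3
grasp_force: 0.0
```

View pics/end.png

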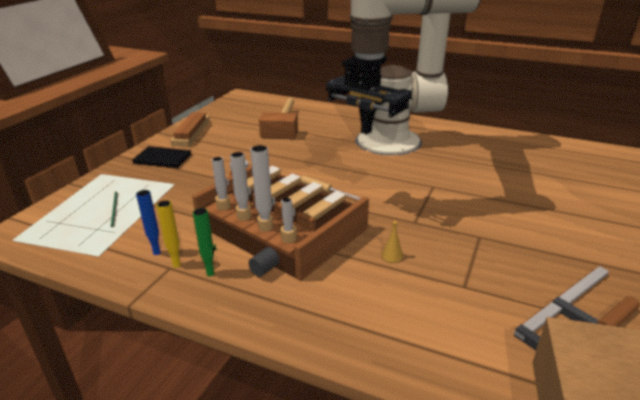

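The arm is clear, all keys are level, and the pipes (218–288, 150–240) and the cone (394,240) stand as before.

```bash
python3 -c "
from rig import ticket; print(ticket.job_done())"
```

```text
the job is handed in; nothing more can be done
None
```

I pressed the tallest pipe's key, held it about a second and released it, then did the same with the shortest pipe's key. By fingertip height each went about 11 mm down; both keys looked level and nothing else moved in the final scene view, and the job was handed in about 9 s into the run.

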